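Take the charged tool battery out of its latched dock

TASK

Two battery packs sit latched in charging docks on the carver's bench. Press the release key of the dock that holds the taller pack, so that its hidden latch lets go and the pack pops up a little; then lift that pack out and set it down gently, standing upright, in the wooden tray. Leave the low pack seated in its own dock.

Things in the scene. Friction and masses are not known exactly. Their poses are not given: they have to be found in the camera images.
- tall_pack: Taller black battery block, 64 (x) by 44 (y) by 80 mm high, 0.22 kg; origin centre of underside. Seated 10 mm above the bench in its grey fixed dock of the same yaw: the upper 50 mm stand clear of the rim (40 mm high); grip across the 44 mm. A hidden hook holds it down. Pressing the key makes it pop up 17 mm within 0.5 s; it stays up, upright, 13 mm still in the well: lift straight up.
- release_key (a point): Centre of the top of the tall pack's release key: black push key, 34 by 44 mm, 44 mm above the bench, 78 mm from the pack's centre along the pack's -x (dock end nearest the robot), on a housing 30 mm high; the well's wall starts 31 mm behind it. Goes straight down 10 mm at most on a spring (2 to 8 N), unlatches within 8 mm, springs back. The low pack's dock has an identical key: leave it alone.
- tray: Open empty wooden tray fixed to the bench, 190 (x) by 150 (y) by 30 mm high, walls and floor 8 mm thick, inside 174 by 134 mm. Origin: centre of its underside, on the bench.
- low_pack: The low battery pack, to be left seated: same black block and footprint (64 by 44 mm) but 54 mm high, standing only 24 mm above the rim of its own, identical dock. Origin: centre of its underside, 10 mm above the bench. Its key is 78 mm from its centre along its own -x. Docks are 148 (x) by 73 (y) mm.

How it is judged:
By the outcome, as a careful person would: the job done as asked, in the order asked, and still so for the second after the job is handed in, with the robot touching nothing.
It also fails if it takes over 48 s, if anything falls off the work surface, if the arm or the gripper's body presses on something with over 40 N, if the wrist force passes 120 N, or if a joint passes its speed limit or range.

ROBOT

A 6-joint arm with a two-finger parallel gripper is mounted at the origin on the work surface. World frame = base frame: x ahead of the robot, y to its left, z up, the work surface at z = 0. Lengths are in mm, angles in rad, forces in N, time in s.
With the tool pointing down it reaches from about 350 to 775 mm from the base axis. Payload 7.3 kg.
Tool frame: the origin (TCP) lies on the mounting face of the last link; the fingertips stand 178 mm ahead of it and the grasp point (between the pads) lies 159 mm ahead of it; z points along the fingers, y is the line along which they close (so a half turn about z gives the same grasp; the last joint's range is limited). The gripper opens to 92 mm and grips with 3 to 60 N. Pads are 19 mm wide; open, the fingers measure 130 mm over their backs; the gripper's body (75 mm by 190 mm) begins 47 mm behind the grasp point.
Start: joints at [-1.265, 0.342, 1.524, -0, 1.275, -0.146], TCP at [229.227, -472.317, 404.741] pointing down, gripper open.
Joint ranges: [-2.53, 2.53], [-0.77, 2.02], [0.04, 2.7], [-1, 4.14], [0.28, 2.66], [-3.11, 3.11]. Speed limits (rad/s): [2.57, 2.57, 3.14, 3.14, 3.14, 3.14].

INTERFACE

Orientations are given as [roll, pitch, yaw] about the fixed x, y, z axes, in that order (R = Rz(yaw) Ry(pitch) Rx(roll)).
In Python, from plant import bot gives the robot as it stands.
- The arm moves only by the tool shift_gripper, called after "Request:" as name(argument=value, ...), one argument or row to a line, values as JSON. Schema: {"type":"object","properties":{"offsets":{"type":"array","items":{"type":"array","items":{"type":"number"},"minItems":5,"maxItems":5},"minItems":1,"maxItems":5},"only":{"type":"string"},"quiet":{"type":"boolean"},"lines":{"type":"string"}},"required":["offsets"],"additionalProperties":false}. offsets is a list of rows, 1 to 5 of them, each of 5 numbers: the finger opening in mm, then dx, dy, dz in mm, then a turn about the tool's z in rad; each row is the pose to reach, as a shift and turn from the pose commanded when the call began, along the tool's axes at that moment; what a row does not reach only later rows make up. A row lasts 1/8 s, in which the tool goes at most 62.5 mm and 0.188 rad, less where a joint would pass 70% of its speed; a pose out of reach is approached as far as the arm can. The fingers move at their own pace and stop on an object; the grip force is fixed at half the most. Time passes only in rows, so rows that do not move let the fingers close. The tool returns the time, the measured TCP pose, the force, the opening and the grip force at its end. only (a regular expression) keeps the lines of the reply that match it, lines (a string "A,B") keeps lines A to B, and quiet returns only ok. Input that does not fit is refused with a message, and nothing moves.
- bot.get_obs(): the state, without advancing time (a new reading comes with each control period).
- bot.capture(name): name is "side" or "top"; returns a dict with "color" (400x640x3 uint8, red, green, blue), "K" (3x3 intrinsics, pixels), "R" (3x3) and "t" (3): a world point X has camera coordinates R X + t. Camera axes: x right, y down, z forward; pixel columns grow to the right and rows downward; lengths in mm; the calibration is good to about 2 mm. A picture is of the moment at which its call begins. There is no depth.
- bot.close_job(): hands the job in; it is judged then, once.
The state is a dict: "time": time; "joint_positions": joint angles; "dq": joint speeds; "tau": joint torques, N m; "tool_pos": TCP position; "tcp_rot": TCP orientation; "contact_force": force on the tool from outside, world axes, zero at the start; "moment": the same for the moment, N m; "grip_width": finger opening in mm; "finger_force": force on a finger pad.
Only numpy, scipy, OpenCV 4.12 (cv2) and the standard library are available. Lean on these libraries where they do the work, as an engineer would, in place of code of your own. Each camera call takes 0.05 s, during which the arm holds its last target. There are 200 camera calls.

## Working session

There is one attempt and no reset: what is moved stays moved. The work goes in short steps, Python scripts to look and compute and a tool call to move; the robot and the scene stay as the last step left them, time stands still between calls to the robot, and variables do not carry over. Pictures are saved under pics/ and viewed, at most 10 in all, crops included, and the job is handed in when it is done.

```bash
ls; mkdir -p pics; python3 - <<'E'
from plant import bot
import cv2
for n in("top","side"):
    c=bot.capture(n); cv2.imwrite(f"pics/{n}0.png",c["color"][:,:,::-1]); print(n,c["K"].tolist(),c["R"].round(4).tolist(),c["t"].round(1).tolist())
o=bot.get_obs(); print(o["time"],o["tool_pos"],o["tcp_rot"],o["contact_force"],o["grip_width"])
E
```

```text
pics
plant.py
top [[403.367384484027, 0.0, 313.3575036278196], [0.0, 403.367384484027, 197.76330332323525], [0.0, 0.0, 1.0]] [[0.0252, -0.9996, -0.0123], [-0.9992, -0.0248, -0.0325], [0.0322, 0.0131, -0.9994]] [-4.0, 524.2, 806.9]
side [[500.8402774995705, 0.0, 317.6214460348949], [0.0, 500.8402774995705, 199.22712344837097], [0.0, 0.0, 1.0]] [[-0.8582, -0.5128, -0.0218], [-0.2611, 0.4727, -0.8416], [0.4419, -0.7166, -0.5396]] [473.0, 211.0, 877.8]
0.1 [ 229.18754175 -472.2050852   404.11420624] [-3.14023388e+00 -1.88689015e-04  4.51755175e-01] [ 0.46848382  0.69865967 -0.40733205] 91.98271209490412
```

View pics/top0.png

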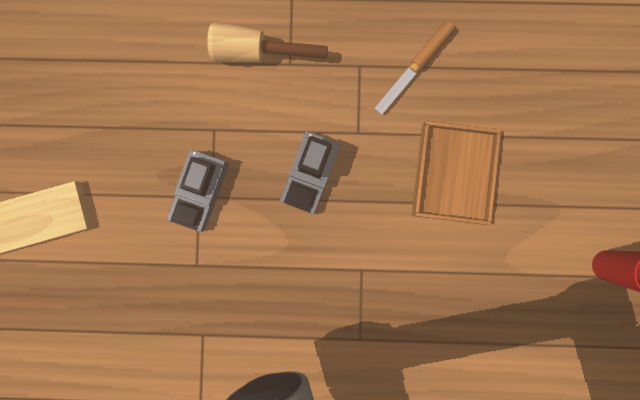

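View pics/side0.png

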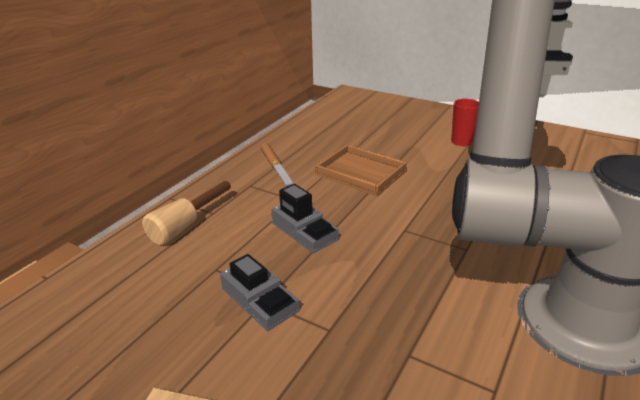

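The top view shows two docks at about (198,190) and (310,172), and the tray at (458,172). In the side view the farther dock, at (-y), has the taller block at (295,203), which is the right-hand dock (310,172) in the top view. Next I'll zoom in.

```bash
python3 - <<'E'
import cv2,numpy as np
a=cv2.imread("pics/top0.png")[120:225,270:350]; b=cv2.imread("pics/side0.png")[175:255,262:347]
a=cv2.resize(a,None,fx=5,fy=5,interpolation=cv2.INTER_CUBIC); b=cv2.resize(b,None,fx=4.6,fy=4.6,interpolation=cv2.INTER_CUBIC)
o=np.zeros((525,800,3),np.uint8); o[:525,:400]=a; o[:b.shape[0],405:405+b.shape[1]]=b[:,:395]; cv2.imwrite("pics/crop0.png",o)
E
```

```text
(no output)
```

View pics/crop0.png

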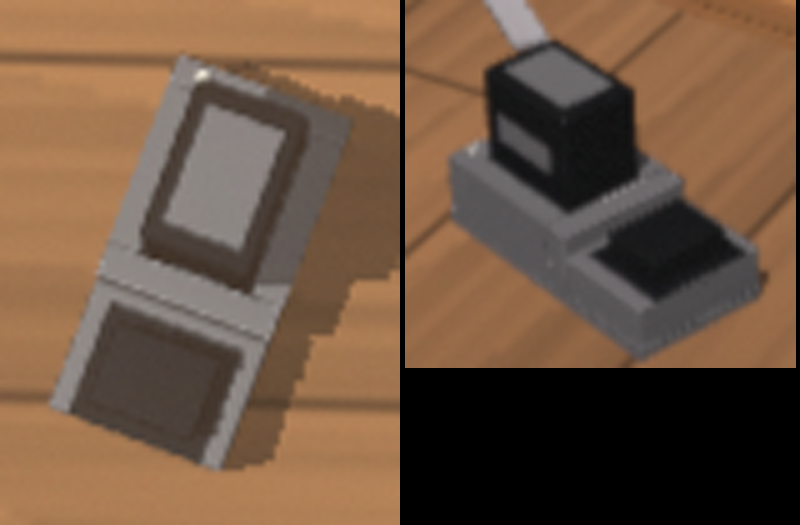

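The crop shows the tall pack's grey top label, centred at top-view pixel (315,155), with its key near (301.6,196), the end nearest the robot. Now I'll measure both in the two views.

```bash
cat > h.py <<'E'
from plant import bot
import cv2,numpy as np
def ray(c,p,z):
    d=c["R"].T@np.linalg.inv(c["K"])@np.array([p[0],p[1],1.]); o=-c["R"].T@c["t"]
    return o+d*(z-o[2])/d[2]
def tri(a,p,b,q):
    A=[]
    for c,u in((a,p),(b,q)):
        P=c["K"]@np.c_[c["R"],c["t"]]; A+=[u[0]*P[2]-P[0],u[1]*P[2]-P[1]]
    A=np.array(A); return np.linalg.lstsq(A[:,:3],-A[:,3],rcond=None)[0]
def comp(m,p):
    n,l,s,c=cv2.connectedComponentsWithStats(m.astype(np.uint8),connectivity=4); i=l[p[1],p[0]]
    if i==0: return None
    k,_=cv2.findContours((l==i).astype(np.uint8),cv2.RETR_EXTERNAL,cv2.CHAIN_APPROX_NONE)
    return s[i],c[i],cv2.minAreaRect(np.vstack(k)),l==i
E
python3 - <<'E'
from h import *
T=bot.capture("top");S=bot.capture("side")
def g(c): x=c["color"].astype(int); return x.mean(2),x.max(2)-x.min(2)
gt,st=g(T);gs,ss=g(S)
print(gt[155,300:330].astype(int),gt[196,285:322].astype(int),gs[190:215,297].astype(int),gs[183:200,297].astype(int))
L=comp(gt>105,(315,155)); l=comp(gs>85,(297,190)) 
for r in(L,l):
    if r: print(r[0],r[1],r[2])
if L and l:
    print("tri",tri(T,L[1],S,l[1]))
    bx=cv2.boxPoints(L[2]); print(np.array([ray(T,p,90) for p in bx]).round(1).tolist())
    print("L90",ray(T,L[1],90),ray(S,l[1],90))
for th in(70,80,90):
    K=comp((gt<th),(301,196))
    if K: print("key",th,K[0],K[1],K[2],ray(T,K[1],44),[ray(T,p,40).round(1).tolist() for p in cv2.boxPoints(K[2])])
# dock rim corners, z=40
for p in((182,55),(352,120),(268,340),(98,275)):
    q=(270+p[0]/5-.4,120+p[1]/5-.4); print("rim",ray(T,q,40).round(1))
# tray: darker rim edges; take corners from the picture
for p in((425,122),(503,130),(493,224),(413,215)): print("tray",ray(T,p,30).round(1))
E
```

```text
[136 128  63  66  65  79 132 135 137 135 136 134 136 135 134 135 135 134
 135 134 134 134 133 111  64  64  58  56  70  87] [120  71  67  65  65  69  67  67  69  66  67  65  65  65  66  66  66  66
  64  65  66  65  66  64  65  66  65  53  58  56  60  89 135 136 135 103
  76] [108 108 107 108 107 107 105  91  53  29  26  27  21  19  22  21  20  20
  22  20  21  22  20  22  22] [108  97  65  55  85 104 107 108 108 107 108 107 107 105  91  53  29]
[303 141  24  29 408] [314.33578431 154.79901961] ((314.3219299316406, 154.8082275390625), (16.385759353637695, 24.6956844329834), 20.556045532226562)
[285 186  21  12 140] [295.03571429 191.40714286] ((295.076904296875, 191.3845977783203), (18.305105209350586, 9.429903030395508), 33.690067291259766)
tri [600.54983806   8.5498551   89.3406388 ]
[[583.5, 29.8, 90.0], [626.3, 15.0, 90.0], [616.4, -13.2, 90.0], [573.7, 1.5, 90.0]]
L90 [599.97419277   8.2613937   90.        ] [600.29398921   9.54917391  90.        ]
key 70 [284 181  34  31 622] [300.66237942 196.24276527] ((300.6917724609375, 196.3218994140625), (27.97283363342285, 22.5889415740966
[... 226 characters left out ...]
 196.26710510253906), (27.97283363342285, 23.40822982788086), 20.556045532226562) [525.31415238  33.36125227  44.        ] [[512.8, 66.5, 40.0], [555.9, 51.7, 40.0], [538.0, 0.2, 40.0], [495.0, 15.1, 40.0]]
key 90 [284 181  34  32 677] [300.78138848 196.12850812] ((300.7886657714844, 196.1494903564453), (28.574731826782227, 23.836210250854492), 21.037511825561523) [525.51585304  33.0744778   44.        ] [[513.1, 67.2, 40.0], [556.8, 51.7, 40.0], [538.1, -0.7, 40.0], [494.5, 14.8, 40.0]]
rim [654.   26.4  40. ]
rim [630.  -40.6  40. ]
rim [543.3  -9.9  40. ]
rim [567.1  56.9  40. ]
tray [ 678.4 -207.7   30. ]
tray [ 666.  -360.8   30. ]
tray [ 480.8 -343.3   30. ]
tray [ 494.5 -187.2   30. ]
```

The label triangulates to z = 89 (expected 90), so this is the tall pack: centre (600.2, 8.7), yaw -0.337. The key computed from that is (526.5, 34.2), against (525.3, 33.3) measured. The tray centre is (580, -275). I'll press with closed fingers, 4 mm towards the robot from the key's centre.

```bash
cat >> h.py <<'E'
from scipy.spatial.transform import Rotation as Ro
def go(x,y,z,yaw):
    o=bot.get_obs(); r=Ro.from_euler("xyz",o["tcp_rot"]).as_matrix()
    print("t",round(o["time"],2),"pos",o["tool_pos"].round(1),"rpy",o["tcp_rot"].round(3),"F",o["contact_force"].round(1),"w",round(o["grip_width"],1))
    print("shift",(r.T@(np.array([x,y,z])-o["tool_pos"])).round(1),"turn",round(o["tcp_rot"][2]-yaw,3))
E
```

Request:
shift_gripper(
  offsets=[
    [0,486,-329,100,0.789],
    [0,486,-329,100,0.789],
    [0,486,-329,100,0.789],
    [0,486,-329,100,0.789],
    [0,486,-329,100,0.789],
  ],
)

```text
time: 0.82
tool_pos: [374.6, -222.3, 355.6]
tcp_rot: [3.141, -0.001, -0.342]
contact_force: [1.3, -0.5, -0.0]
grip_width: 46.6
finger_force: 0.0
```

```bash
python3 -c "
from h import *
go(522.8,35.8,260,-.337)"
```

```text
t 0.82 pos [ 374.6 -222.3  355.6] rpy [ 3.141e+00 -1.000e-03 -3.420e-01] F [ 1.3 -0.5 -0. ] w 46.6
shift [  52.9 -292.9   95.5] turn -0.005
```

Request:
shift_gripper(
  offsets=[
    [0,43,-275,85,0],
    [0,43,-275,85,0],
    [0,43,-275,85,0],
    [0,43,-275,85,0],
    [0,43,-275,85,0],
  ],
)

```text
time: 1.45
tool_pos: [506.2, 24.1, 269.7]
tcp_rot: [3.141, 0.001, -0.335]
contact_force: [0.4, -0.4, -0.0]
grip_width: 0.8
finger_force: 0.0
```

Request:
shift_gripper(
  offsets=[
    [0,0,0,0,0],
    [0,0,0,0,0],
    [0,0,0,0,0],
  ],
)

```text
time: 1.82
tool_pos: [505.4, 20.6, 271.1]
tcp_rot: [3.141, -0.001, -0.339]
contact_force: [0.4, 0.5, -0.2]
grip_width: 0.4
finger_force: 0.0
```

```bash
python3 -c "
from h import *
go(522.8,35.8,242,-.337)"
```

```text
t 1.82 pos [505.4  20.6 271.1] rpy [ 3.141e+00 -1.000e-03 -3.390e-01] F [ 0.4  0.5 -0.2] w 0.4
shift [ 11.4 -20.2  29.1] turn -0.002
```

Request:
shift_gripper(
  offsets=[
    [0,11.4,-20.2,29,0],
    [0,11.4,-20.2,29,0],
    [0,11.4,-20.2,29,0],
  ],
)

```text
time: 2.2
tool_pos: [522.8, 36.1, 242.3]
tcp_rot: [3.141, -0.0, -0.338]
contact_force: [-0.8, -0.9, -0.0]
grip_width: 0.5
finger_force: 0.0
```

```bash
python3 - <<'E'
from h import *
go(522.8,35.8,222,-.337)
for n in("top","side"):
    c=bot.capture(n); cv2.imwrite(f"pics/{n}1.png",c["color"][:,:,::-1])
E
python3 -c "
import cv2,numpy as np
a=cv2.imread('pics/top1.png')[100:250,240:380]; b=cv2.imread('pics/side1.png')[120:260,240:380]
cv2.imwrite('pics/c1.png',np.hstack([cv2.resize(x,(400,400)) for x in (a,b)]))"
```

```text
t 2.2 pos [522.8  36.1 242.3] rpy [ 3.141 -0.    -0.338] F [-0.8 -0.9 -0. ] w 0.5
shift [ 0.1  0.3 20.3] turn -0.001
```

View pics/c1.png

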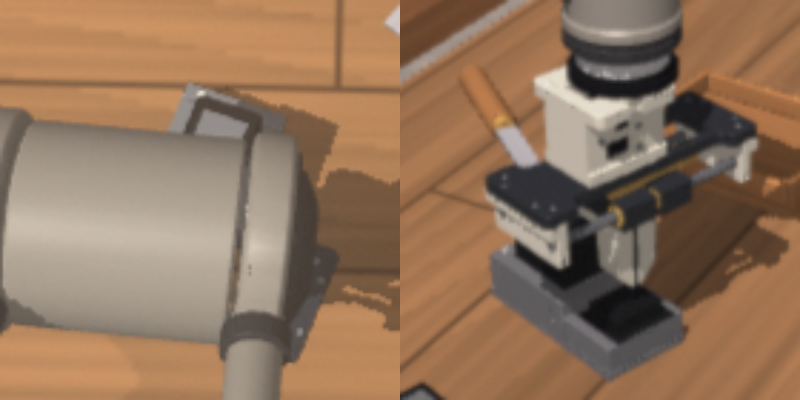

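The closed fingers are right over the key (side crop, about (630,285)), with the gripper's body alongside the pack. I'll press now.

Request:
shift_gripper(
  offsets=[
    [0,0,0,14,0],
    [0,0,0,20,0],
    [0,0,0,24,0],
    [0,0,0,26,0],
    [0,0,0,28,0],
  ],
)

```text
time: 2.92
tool_pos: [522.9, 36.9, 213.6]
tcp_rot: [3.141, 0.0, -0.337]
contact_force: [-2.5, -1.1, 3.1]
grip_width: 0.6
finger_force: 1.8
```

Request:
shift_gripper(
  offsets=[
    [0,0,0,1,0],
    [0,0,0,1,0],
    [0,0,0,1,0],
  ],
)

```text
time: 3.3
tool_pos: [523.0, 37.0, 212.8]
tcp_rot: [3.142, -0.0, -0.337]
contact_force: [-2.8, -1.3, 2.8]
grip_width: -0.0
finger_force: 1.9
```

Request:
shift_gripper(
  offsets=[
    [0,0,0,-20,0],
    [0,0,0,-60,0],
    [0,0,0,-100,0],
    [0,0,0,-100,0],
  ],
)

```text
time: 3.8
tool_pos: [524.2, 37.0, 315.7]
tcp_rot: [-3.139, -0.008, -0.337]
contact_force: [0.2, -0.1, 0.3]
grip_width: 0.2
finger_force: 0.0
```

```bash
python3 - <<'E'
from h import *
go(600.2,8.7,270,-.337)
c=bot.capture("side");cv2.imwrite('pics/c2.png',cv2.resize(c["color"][120:260,240:380,::-1],(500,500)))
E
```

```text
t 3.8 pos [524.2  37.  315.7] rpy [-3.139 -0.008 -0.337] F [ 0.2 -0.1  0.3] w 0.2
shift [80.7  1.7 46.4] turn -0.0
```

View pics/c2.png

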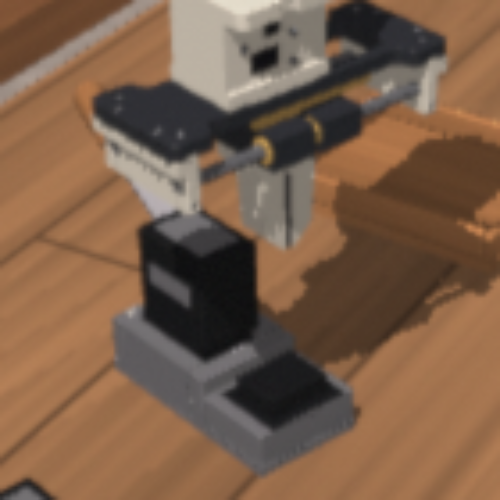

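```bash
python3 - <<'E'
from h import *
c=bot.capture("side")
for z in(90,107):
    for a,b in((-32,22),(-32,-22),(32,22)):
        s,k=np.sin(-.337),np.cos(-.337); X=np.array([600.2+k*a-s*b,8.7+s*a+k*b,z])
        p=c["K"]@(c["R"]@X+c["t"]); p=p[:2]/p[2]; print(z,a,b,p.round(1),((p-[240,120])*3.571).round(0))
E
```

```text
90 -32 22 [296.3 200.9] [201. 289.]
90 -32 -22 [312.4 193.5] [259. 262.]
90 32 22 [278.4 189. ] [137. 247.]
107 -32 22 [295.9 194. ] [200. 264.]
107 -32 -22 [312.2 186.7] [258. 238.]
107 32 22 [277.9 182.4] [135. 223.]
```

Request:
shift_gripper(
  offsets=[
    [92,0,0,0,0],
    [92,0,0,0,0],
    [92,0,0,0,0],
    [92,0,0,0,0],
  ],
)

```text
time: 4.4
tool_pos: [523.0, 36.9, 312.4]
tcp_rot: [3.141, 0.0, -0.337]
contact_force: [0.1, 0.3, -0.9]
grip_width: 36.1
finger_force: 0.0
```

```bash
python3 -c "
from h import *
go(600.2,8.7,310,-.337)"
```

```text
t 4.4 pos [523.   36.9 312.4] rpy [ 3.141  0.    -0.337] F [ 0.1  0.3 -0.9] w 36.1
shift [82.1  1.1  2.4] turn -0.0
```

The near top corner is at crop pixel (207,258), matching the z = 107 prediction (200,264) rather than z = 90 (201,289), so the pack has popped up. I'll move over it with the fingers open.

Request:
shift_gripper(
  offsets=[
    [92,50,1,0,0],
    [92,82,1,0,0],
    [92,82,1,0,0],
    [92,82,1,0,0],
    [92,82,1,0,0],
  ],
)

```text
time: 5.03
tool_pos: [599.4, 9.3, 312.7]
tcp_rot: [3.141, 0.001, -0.337]
contact_force: [0.6, 0.0, -0.1]
grip_width: 85.9
finger_force: 0.0
```

```bash
python3 - <<'E'
from h import *
go(600.2,8.7,231,-.337)
c=bot.capture("side");cv2.imwrite('pics/c3.png',cv2.resize(c["color"][120:260,240:380,::-1],(500,500)))
E
```

```text
t 5.03 pos [599.4   9.3 312.7] rpy [ 3.141e+00  1.000e-03 -3.370e-01] F [ 0.6  0.  -0.1] w 85.9
shift [ 1.   0.3 81.7] turn 0.0
```

View pics/c3.png

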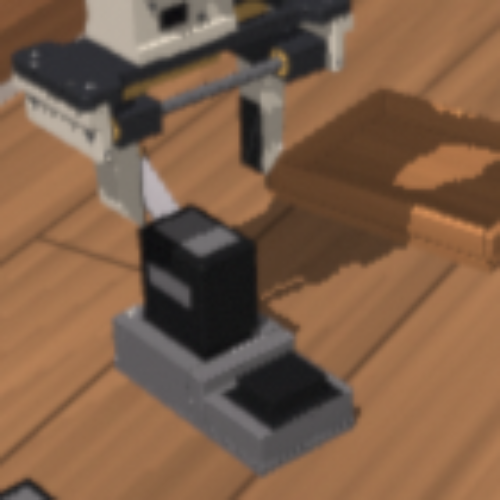

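The fingers straddle the pack, left finger at (125,215) and right at (262,165), with the pack's top at about (200,235) between them. I'll go down, then close.

Request:
shift_gripper(
  offsets=[
    [92,1,0,30,0],
    [92,1,0,60,0],
    [92,1,0,80,0],
    [92,1,0,81.5,0],
    [92,1,0,81.5,0],
  ],
)

```text
time: 5.7
tool_pos: [601.2, 8.7, 232.1]
tcp_rot: [-3.141, -0.001, -0.337]
contact_force: [-0.1, 0.2, 0.5]
grip_width: 91.9
finger_force: 0.0
```

Request:
shift_gripper(
  offsets=[
    [40,0,0,0,0],
    [40,0,0,0,0],
    [40,0,0,0,0],
    [40,0,0,0,0],
    [40,0,0,0,0],
  ],
)

```text
time: 6.32
tool_pos: [601.0, 8.5, 231.2]
tcp_rot: [3.142, -0.0, -0.337]
contact_force: [-0.0, 1.2, 0.0]
grip_width: 46.6
finger_force: 0.0
```

Request:
shift_gripper(
  offsets=[
    [30,0,0,0,0],
    [30,0,0,0,0],
    [30,0,0,0,0],
    [30,0,0,0,0],
  ],
)

```text
time: 6.82
tool_pos: [601.1, 8.5, 231.2]
tcp_rot: [3.142, -0.0, -0.337]
contact_force: [-0.6, -0.1, 0.4]
grip_width: 43.8
finger_force: 30.0
```

Gripped, at 43.8 mm and 30 N. I'll lift gently, straight up.

Request:
shift_gripper(
  offsets=[
    [30,0,0,-8,0],
    [30,0,0,-20,0],
    [30,0,0,-40,0],
    [30,0,0,-60,0],
    [30,0,0,-70,0],
  ],
)

```text
time: 7.45
tool_pos: [601.2, 8.5, 303.1]
tcp_rot: [-3.141, -0.002, -0.337]
contact_force: [-0.8, 0.3, -2.4]
grip_width: 43.6
finger_force: 30.0
```

Request:
shift_gripper(
  offsets=[
    [30,0,0,0,0],
    [30,0,0,0,0],
  ],
)

```text
time: 7.7
tool_pos: [600.8, 8.6, 300.5]
tcp_rot: [3.141, 0.001, -0.337]
contact_force: [-0.4, 0.4, -2.6]
grip_width: 44.1
finger_force: 30.0
```

```bash
python3 - <<'E'
from h import *
go(580,-275,301,-.1)
c=bot.capture("side");cv2.imwrite('pics/c4.png',cv2.resize(c["color"][80:280,200:440,::-1],(720,600)))
E
```

```text
t 7.7 pos [600.8   8.6 300.5] rpy [ 3.141e+00  1.000e-03 -3.370e-01] F [-0.4  0.4 -2.6] w 44.1
shift [ 74.2 274.5  -0.5] turn -0.237
```

View pics/c4.png

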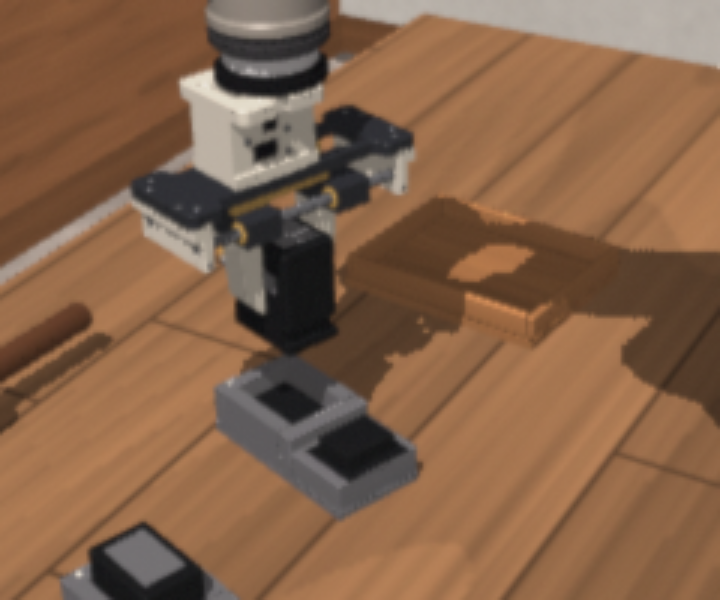

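The pack is out and upright at about (285,290), the empty dock is below it at (315,430), and the wrist carries about 2.2 N. Next it goes over the tray.

Request:
shift_gripper(
  offsets=[
    [30,6,20,0,0],
    [30,16,60,0,-0.06],
    [30,29,110,0,-0.12],
    [30,43,160,0,-0.18],
    [30,57,210,0,-0.237],
  ],
)

```text
time: 8.38
tool_pos: [584.6, -211.4, 300.8]
tcp_rot: [3.141, 0.001, -0.099]
contact_force: [0.4, 0.4, -2.0]
grip_width: 43.9
finger_force: 30.0
```

Request:
shift_gripper(
  offsets=[
    [30,10,38,0,0],
    [30,16,58,0,0],
    [30,17,64,0,0],
    [30,17,64,0,0],
    [30,17,64,0,0],
  ],
)

```text
time: 9.0
tool_pos: [595.8, -273.0, 301.2]
tcp_rot: [-3.141, 0.0, -0.099]
contact_force: [-0.1, 0.8, -1.4]
grip_width: 43.7
finger_force: 30.0
```

```bash
python3 - <<'E'
from h import *
go(580,-275,212,-.1)
c=bot.capture("side");cv2.imwrite('pics/c5.png',cv2.resize(c["color"][60:230,250:454,::-1],(720,600)))
E
```

```text
t 9.0 pos [ 595.8 -273.   301.2] rpy [-3.141  0.    -0.099] F [-0.1  0.8 -1.4] w 43.7
shift [-15.5   3.6  89.2] turn 0.001
```

View pics/c5.png

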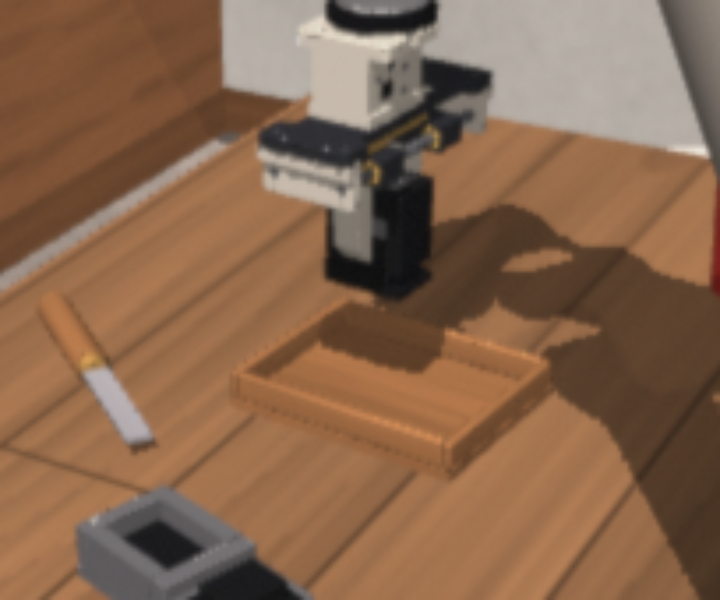

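The pack hangs upright at (375,240) over the tray, which is centred near (392,385); lowering it 89 mm brings it to the middle. I'll descend, with slow last millimetres.

Request:
shift_gripper(
  offsets=[
    [30,-8,2,15,0],
    [30,-15,3.6,40,0],
    [30,-15,3.6,65,0],
    [30,-15,3.6,78,0],
    [30,-15,3.6,82,0],
  ],
)

```text
time: 9.68
tool_pos: [580.7, -275.5, 218.8]
tcp_rot: [-3.141, 0.001, -0.099]
contact_force: [-0.1, 0.3, -2.3]
grip_width: 44.1
finger_force: 30.0
```

Request:
shift_gripper(
  offsets=[
    [30,0,0,1,0],
    [30,0,0,2,0],
    [30,0,0,3,0],
    [30,0,0,4,0],
    [30,0,0,4,0],
  ],
)

```text
time: 10.3
tool_pos: [580.6, -276.0, 215.2]
tcp_rot: [3.142, 0.0, -0.1]
contact_force: [-0.9, 0.5, -1.5]
grip_width: 43.7
finger_force: 30.0
```

```bash
python3 -c "
from h import *
go(580,-275,212,-.1)"
```

```text
t 10.3 pos [ 580.6 -276.   215.2] rpy [ 3.142  0.    -0.1  ] F [-0.9  0.5 -1.5] w 43.7
shift [-0.6 -0.9  3.2] turn -0.0
```

Request:
shift_gripper(
  offsets=[
    [30,0,0,0.5,0],
    [30,0,0,1,0],
    [30,0,0,1.5,0],
    [30,0,0,2,0],
    [30,0,0,2,0],
  ],
)

```text
time: 10.92
tool_pos: [580.6, -276.0, 213.2]
tcp_rot: [3.142, 0.0, -0.1]
contact_force: [-0.2, -0.0, -1.8]
grip_width: 44.0
finger_force: 30.0
```

Request:
shift_gripper(
  offsets=[
    [30,0,0,0.5,0],
    [30,0,0,1,0],
    [30,0,0,1,0],
    [30,0,0,1,0],
  ],
)

```text
time: 11.42
tool_pos: [580.6, -276.0, 212.2]
tcp_rot: [3.142, -0.0, -0.1]
contact_force: [0.8, -0.1, -2.3]
grip_width: 43.7
finger_force: 30.0
```

Request:
shift_gripper(
  offsets=[
    [30,0,0,0.5,0],
    [30,0,0,0.5,0],
    [30,0,0,1,0],
    [30,0,0,1,0],
  ],
)

```text
time: 11.92
tool_pos: [580.5, -275.9, 212.2]
tcp_rot: [3.141, -0.0, -0.1]
contact_force: [-2.9, 2.3, 7.2]
grip_width: 43.5
finger_force: 30.0
```

Request:
shift_gripper(
  offsets=[
    [30,0,0,0.5,0],
    [30,0,0,0.5,0],
    [30,0,0,0.5,0],
  ],
)

```text
time: 12.3
tool_pos: [580.5, -275.9, 212.2]
tcp_rot: [3.141, -0.001, -0.1]
contact_force: [-4.1, 2.9, 10.8]
grip_width: 43.9
finger_force: 30.0
```

It touched the floor at TCP z = 212, as expected. I'll relieve the press, then open.

Request:
shift_gripper(
  offsets=[
    [30,0,0,-0.7,0],
    [30,0,0,-1.2,0],
    [30,0,0,-1.2,0],
  ],
)

```text
time: 12.68
tool_pos: [580.6, -276.0, 212.2]
tcp_rot: [3.141, -0.0, -0.1]
contact_force: [-1.7, 1.4, 6.0]
grip_width: 43.6
finger_force: 30.0
```

Request:
shift_gripper(
  offsets=[
    [92,0,0,0,0],
    [92,0,0,0,0],
    [92,0,0,0,0],
    [92,0,0,0,0],
    [92,0,0,0,0],
  ],
)

```text
time: 13.3
tool_pos: [580.6, -276.0, 211.9]
tcp_rot: [3.141, -0.0, -0.1]
contact_force: [0.1, -0.2, 0.5]
grip_width: 88.9
finger_force: 0.0
```

Request:
shift_gripper(
  offsets=[
    [92,0,0,0,0],
    [92,0,0,0,0],
    [92,0,0,-15,0],
    [92,0,0,-40,0],
    [92,0,0,-70,0],
  ],
)

```text
time: 13.92
tool_pos: [580.5, -275.9, 283.4]
tcp_rot: [3.142, -0.0, -0.1]
contact_force: [-0.0, 0.6, 0.1]
grip_width: 91.5
finger_force: 0.0
```

Request:
shift_gripper(
  offsets=[
    [92,0,0,-50,0],
    [92,0,0,-100,0],
    [92,0,0,-100,0],
    [92,0,0,-100,0],
  ],
)

```text
time: 14.42
tool_pos: [580.3, -275.8, 382.2]
tcp_rot: [3.141, -0.0, -0.1]
contact_force: [-0.8, -0.1, -1.5]
grip_width: 91.9
finger_force: 0.0
```

```bash
python3 - <<'E'
from h import *
go(580,-275,212,-.1)
c=bot.capture("side");cv2.imwrite('pics/c6.png',cv2.resize(c["color"][100:340,180:468,::-1],(720,600)))
E
```

```text
t 14.43 pos [ 580.3 -275.8  382.2] rpy [ 3.141 -0.    -0.1  ] F [-0.8 -0.1 -1.5] w 91.9
shift [ -0.4  -0.8 170.2] turn -0.0
```

View pics/c6.png

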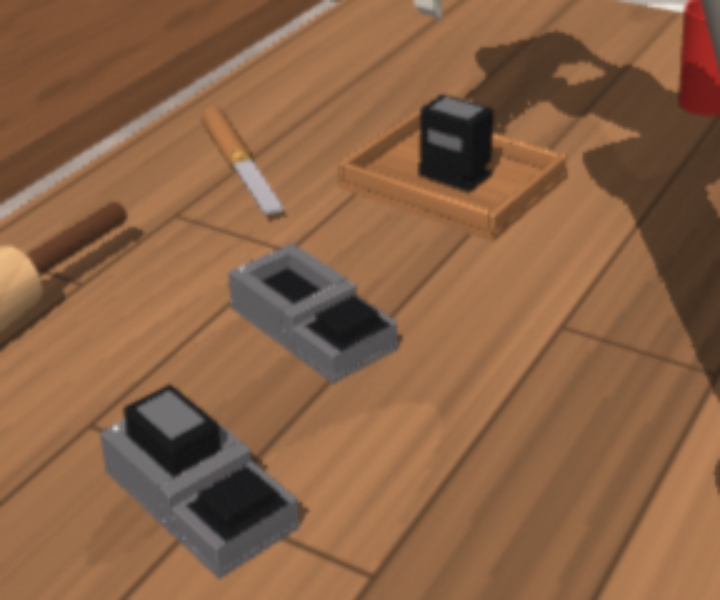

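The pack stands upright in the middle of the tray at (456,140). The low pack is still seated at (172,425), the tall pack's dock is empty at (290,285), and the gripper is clear above.

```bash
python3 -c "
from plant import bot
print(bot.close_job())"
```

```text
the job is handed in; nothing more can be done
None
```

The tall pack was released with its own key, lifted out and set down upright in the tray; the low pack and its key were left alone, and the job was handed in at about 14.4 s with the gripper clear.

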